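# Clear the board, then bring the cheese dish round level

### The job

Clear the chopping board for serving: put the spoon in the open drawer of the little chest, let go of it, and slide the drawer fully shut. Then take the white dish by its wooden carrying handle, lift it straight up clear of the table and only then carry it over the middle of the board, giving it about a quarter turn so that its blue lug points the same way as the board's own handle; keep it level, with the loose red cheese ball staying in the middle, untouched. Finish still holding the dish there, level and still, about a hand's breadth above the board (do not put it down), with the tin, the white bowl and the pepper mill left where they stand.

Things in the scene. Friction and masses are not known exactly. Their poses are not given: they have to be found in the camera images.
- spoon: serving spoon, 150 mm long, lying flat on the chopping board: dark wooden handle (round, 20 mm thick, 75 mm long) and a round steel spoon bowl 52 mm wide and 14 mm high. Origin under its middle; x runs from the handle's end (-75 mm) to the bowl's tip (+75 mm), z up
- spoon_grip (a point): point to grip on the spoon's wooden handle, 30 mm from the spoon's middle towards the handle's end, on the handle's axis (10 mm above what the spoon lies on); grip across the handle, 20 mm
- spoon_mid (a point): middle of the spoon's length, 10 mm above its underside
- chest_drawer0 (a joint): opening of the chest's only drawer in m: 0 fully shut, starts 0.12 to 0.14 open. It slides easily (about 1 N of friction) and stays where it is left
- chest_drawer0_handle (a point): middle of the steel bar handle on the drawer's white front (bar 120 mm long, about 10 mm thick, 35 mm in front of the front's face, 47 mm above the table); moves with the drawer. x points into the chest, the way the drawer is pushed to shut; z up. The top edge of the front is 25 mm above it
- drawer_in (a point): middle of the drawer's inner floor, 143 mm behind the handle and 25 mm below it; x points into the chest, z up; moves with the drawer. The inside reaches 87 mm either way in x, 101 mm either way in y, its rims 41 mm above this floor; at the start it stands out of the chest from x = -87 mm to at least x = +26 mm
- chest: small blue chest, 220 mm deep (x), 240 mm wide (y), 85 mm high, fixed to the table; origin under its middle, its front with the one drawer at its -x side, roughly towards the robot
- board: wooden chopping board, fixed: slab 260 mm (x) by 200 mm (y), 18 mm thick; its own handle, a 50 mm wide tongue with a dark hole, sticks out 75 mm at the middle of its +x end. Origin under the middle of the slab, z up
- board_mid (a point): middle of the slab's upper face
- dish: shallow round dished plate of white enamel with a blue rim, 176 mm across, 28 mm high, with a fixed arched carrying handle over it: 128 mm high in all, 0.28 kg give or take 20 %. The arch stands across y, its top is a dark wooden bar 92 mm long (y), 16 mm thick (x), 24 mm high. A blue lug sticks out at +x. Origin under the middle of its foot, z up
- dish_grip (a point): middle of the dish's wooden carrying bar, 117 mm above the dish's underside and straight above its centre: grip here from above, across the 16 mm (fingers closing along the dish's x)
- dish_lug (a point): outer part of the blue lug on the dish's rim, 110 mm from the dish's centre along its +x, 28.5 mm above its underside
- dish_in (a point): middle of the dish's hollow, 9 mm above the dish's underside; the hollow is nearly flat (7 degrees) out to 45 mm from here, then steeper
- cheese: small ball cheese in red wax, 44 mm across, about 45 g, loose in the middle of the dish, free to roll. Its origin lies on its skin and turns with it
- cheese_center (a point): centre of the cheese ball
- tin: closed tin of beans, 74 mm across, 110 mm high, bystander at the robot's right; origin under its middle
- bowl: white enamel bowl, 130 mm across, 60 mm high, bystander beyond the dish; origin under its middle
- mill: wooden pepper mill, 56 mm across, 155 mm high, bystander at the left; origin under its middle

How it is judged (in metres and radians):
On the way, in this order (a step that is already met when the one before it is completed fails the run):
1. the spoon lies let go inside the drawer, which is still open (x of spoon_mid in the frame of drawer_in between -0.087 and 0.087 m and y of spoon_mid in the frame of drawer_in between -0.101 and 0.101 m and z of spoon_mid in the frame of drawer_in between -0.01 and 0.035 m and contact force between the fingers and spoon below 0.05 N and linear speed of spoon below 0.05 m/s and value of joint chest_drawer0 above 0.04 m), for 0.2 s.
2. the drawer is shut with the spoon in it (x of spoon_mid in the frame of drawer_in between -0.087 and 0.087 m and y of spoon_mid in the frame of drawer_in between -0.101 and 0.101 m and z of spoon_mid in the frame of drawer_in between -0.01 and 0.035 m and value of joint chest_drawer0 below 0.006 m), for 0.2 s.
3. the dish is held up clear of the table, not yet turned (height (world z) of dish above 0.025 m and contact force between the fingers and dish above 1 N and angle between the x axis of dish and the x axis of board, either way round above 0.75 rad), for 0.1 s.
At the end, for the whole second after the job is handed in: spoon in the drawer, drawer shut to 6 mm; dish held by the fingers 30 to 200 mm above the board, centre within 50 mm of its middle, lug within 10 degrees of the board handle's direction, level to 5 degrees, still; cheese at rest within 22 mm of the dish's centre (all of step 2 and contact force between the fingers and dish above 1 N and contact force between dish and board below 0.05 N and z of dish in the frame of board between 0.048 and 0.218 m and horizontal distance between dish_in and board_mid below 0.05 m and angle between the x axis of dish and the x axis of board, either way round below 0.175 rad and x of dish_lug in the frame of board above 0.03 m and angle between dish's own z axis and vertical below 0.087 rad and horizontal distance between cheese_center and dish_in below 0.022 m and distance between cheese_center and dish_in below 0.04 m and linear speed of dish below 0.02 m/s and linear speed of cheese below 0.04 m/s); the arm keeps its last pose, push and grip.
It fails at once if the cheese rolls more than 45 mm from the middle of the dish (horizontal distance between cheese_center and dish_in above 0.045 m).
It fails at once if the robot touches the cheese (contact force between any of the arm, the fingers and cheese above 0.3 N).
It fails at once if the dish tips more than 20 degrees (angle between dish's own z axis and vertical above 0.35 rad).
It fails at once if the tin, bowl or pepper mill is moved more than 30 mm (distance of any of tin, bowl, mill from where it was at the start of the episode above 0.03 m).
It also fails if it takes over 72 s, if anything falls off the work surface, if the arm or the gripper's body presses on something with over 40 N, if the wrist force passes 120 N, or if a joint passes its speed limit or range.

### The arm

A 6-joint arm with a two-finger parallel gripper is mounted at the origin on the work surface. World frame = base frame: x ahead of the robot, y to its left, z up, the work surface at z = 0. Lengths are in mm, angles in rad, forces in N, time in s.
With the tool pointing down it reaches from about 275 to 1000 mm from the base axis. Payload 8.4 kg.
Tool frame: the origin (TCP) lies on the centre line of the jaws, within the pads' length; the fingertips stand 17 mm ahead of it and the grasp point (between the pads) lies 2 mm behind it (r.tcp_to_tips is the z of the fingertips in the tool frame, in mm); z points along the fingers, y is the direction in which the jaws open and shut (so a half turn about z gives the same grasp; the last joint's range is limited). The gripper opens to 85 mm and grips with 20 to 120 N. Pads are 22 mm wide; open, the fingers measure 114 mm over their backs; the gripper's body (76 mm by 85 mm) begins 54 mm behind the grasp point. The pads swing forward as they close: fully open they stand 13 mm farther back than shut.
Start: joints at [1.187, 0.353, 1.633, -0, 1.155, -0.002], TCP at [232.868, 580, 216.381] pointing down, gripper open.
Joint ranges: [-2.63, 2.63], [-0.92, 2.1], [0.06, 2.66], [-1.3, 4.44], [0, 2.69], [-3.02, 3.02]. Speed limits (rad/s): [2.22, 2.22, 2.79, 3.14, 3.14, 3.14].

### API

Orientations are given as [roll, pitch, yaw] about the fixed x, y, z axes, in that order (R = Rz(yaw) Ry(pitch) Rx(roll)).
In Python, from rig import r, cams, job gives the robot as it stands.
- The arm moves only by the tool drive_tool, never from a script. Its argument "deltas" is a list of rows, each a list of 4 numbers: the shift along the tool's x, y, z in cm, then the turn about the tool's z in rad. In form: [[x, y, z, roll], ...]. A call has 1 to 12 rows; each row shifts and turns the commanded pose from where the row before left it, along the tool's axes as they then stand; what a row does not reach is not made up. A row lasts 1/12 s, in which the tool goes at most 41.7 mm and 7.16 degrees, less where a joint would pass 70% of its speed; a pose out of reach is approached as far as the arm can. A call with a gripper value outside its range is refused whole. "jaw" is the closure, from 0 (fully open) to 1 (shut), set as the call begins (left out, the last holds). The fingers move at their own pace and stop on an object; "force" is the grip in N (left out, the last holds). Time passes only in rows, so rows that do not move let the fingers close. It gives the time, the measured TCP pose, the force and the opening at its end, in the units of the state.
- r.sense(): the state, without advancing time (a new reading comes with each control period).
- cams.grab_frame(name): name is "scene" or "side" or "wrist"; returns (picture, depth): 400x640x3 uint8, red, green, blue; 400x640 float32, mm along the optical axis (not along the pixel's ray), 0 where there is no reading.
- cams.camera_params(name): a dict with "fx", "fy", "cx", "cy" (pixels), "R" (3x3) and "t" (3): a world point X has camera coordinates R X + t. Camera axes: x right, y down, z forward; pixel columns grow to the right and rows downward; lengths in mm; the calibration is good to about 2 mm. A picture is of the moment at which its call begins: read the wrist's pose just before it. camera_params takes no time and is no camera call; for the wrist camera it gives the pose at the moment of the call.
- job.sign_off(): hands the job in, once; it reports no verdict.
The state is a dict: "clock": time; "qpos": joint angles; "qvel": joint speeds; "joint_efforts": joint torques, N m; "eef_pos": TCP position; "tcp_rot": TCP orientation; "contact_force": force on the tool from outside, world axes, zero at the start; "wrist_torque": the same for the moment, N m; "opening": opening from 0.0 (shut) to 1.0 (fully open).
Only numpy, scipy, OpenCV 4.12 (cv2) and the standard library are available. Lean on these libraries where they do the work, as an engineer would, in place of code of your own. Each camera call takes 0.05 s, during which the arm holds its last target. There are 200 camera calls.

## Working session

There is one attempt and no reset: what is moved stays moved. The work goes in short steps, Python scripts to look and compute and a tool call to move; the robot and the scene stay as the last step left them, time stands still between calls to the robot, and variables do not carry over. Pictures are saved under pics/ and viewed, about 8 in all and at most 12, crops included, and the job is handed in when it is done.

Besides the shell and the picture viewer there is one more tool, called as name([rows], argument=value, ...), one row to a line, values as JSON. drive_tool: Moves the arm, as the interface text tells. Its arguments: {"type":"object","properties":{"deltas":{"type":"array"},"jaw":{"type":"number"},"force":{"type":"number"}},"required":["deltas"]}

```bash
mkdir -p pics
cat > h.py <<'E'
import numpy as np,cv2
from rig import r,cams,job
def grab(n):
    p=cams.camera_params(n); im,d=cams.grab_frame(n); return im,d,p
def pts(d,p):
    v,u=np.mgrid[:d.shape[0],:d.shape[1]]
    c=np.stack([(u-p['cx'])/p['fx']*d,(v-p['cy'])/p['fy']*d,d],-1)
    return (c-np.array(p['t']))@np.array(p['R'])
def save(n,im): cv2.imwrite('pics/'+n+'.png',im[...,::-1])
E
python3 - <<'E'
from h import *
s=r.sense();print({k:np.round(v,3) for k,v in s.items()})
a=grab('scene');b=grab('side')
np.savez('f0.npz',a=a[0],ad=a[1],b=b[0],bd=b[1],pa=pts(a[1],a[2]),pb=pts(b[1],b[2]))
save('a0',a[0]);save('b0',b[0])
for x in(a,b):print(-np.array(x[2]['R']).T@x[2]['t'])
E
```

```text
{'clock': np.float64(0.0), 'qpos': array([ 1.187,  0.354,  1.634,  0.   ,  1.155, -0.002]), 'qvel': array([-0.002,  0.002, -0.002, -0.   ,  0.   , -0.   ]), 'joint_efforts': array([-2.0000e-03, -6.0521e+01, -3.4208e+01, -0.0000e+00,  9.0000e-03,
        0.0000e+00]), 'eef_pos': array([232.679, 579.527, 215.652]), 'tcp_rot': array([-3.14, -0.  ,  2.76]), 'contact_force': array([ 0.166,  0.332, -0.399]), 'wrist_torque': array([-0.033, -0.041, -0.019]), 'opening': np.float64(1.0)}
[1362.49708949 -155.71181827  746.14771174]
[358.6990799  704.45079035 953.92413066]
```

View pics/a0.png

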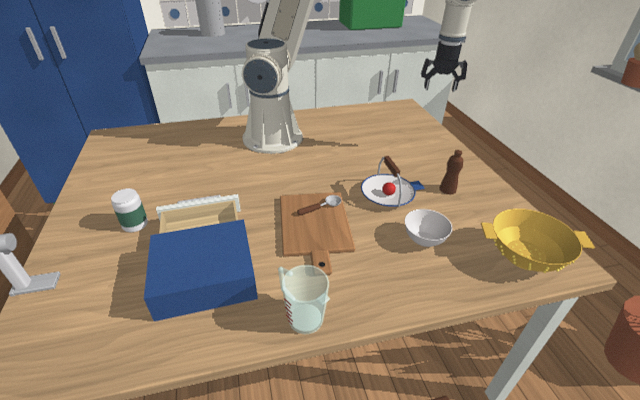

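View pics/b0.png

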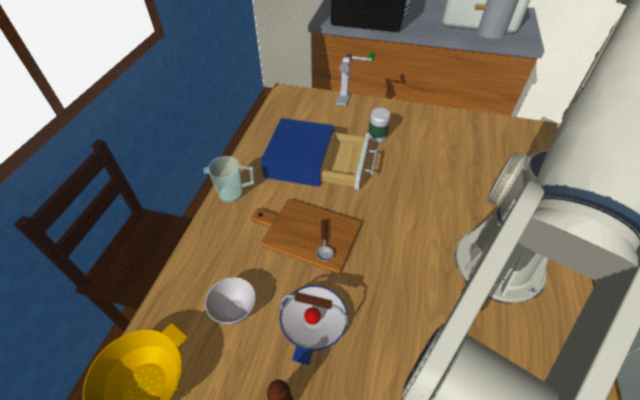

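The scene picture shows the spoon at about (318,206) on the board, whose handle is at (321,262). The drawer is open at (200,215) and the dish is at (388,190) with its lug at (417,186). The side view shows the same things: spoon (325,240), dish (314,315), lug (303,354), drawer bar (374,158).

Run:
```python
from h import *
z=np.load('f0.npz')
def info(n,P,m):
    q=P[m]; 
    if len(q)<5: print(n,len(q));return
    c,(w,h),a=cv2.minAreaRect(q[:,:2].astype(np.float32))
    bx=cv2.boxPoints((c,(w,h),a))
    print(n,len(q),'med',np.median(q,0).round(),'rect',np.round(c),round(w),round(h),round(a,1),'z',np.percentile(q[:,2],[2,98]).round())
    return q
for k in 'ab':
    im,P,d=z[k],z['p'+k],z[k+'d']; hsv=cv2.cvtColor(im,cv2.COLOR_RGB2HSV).astype(int)
    H,S,V=hsv[...,0],hsv[...,1],hsv[...,2]; X,Y,Z=P[...,0],P[...,1],P[...,2]
    ok=(d>0)&(X>200)&(X<900)&(abs(Y)<600)
    print(k)
    blue=(H>100)&(H<125)&(S>120)
    info('chesttop',P,ok&blue&(Z>75)&(Z<95)&(Y<0))
    info('lug',P,ok&blue&(Z>15)&(Z<40)&(Y>0))
    info('cheese',P,ok&((H<6)|(H>174))&(S>180)&(V>120)&(Y>0)&(Y<400))
    info('board',P,ok&(Z>13)&(Z<24)&(S>90)&(H<20)&(abs(Y)<200))
    info('spoon',P,ok&(Z>24)&(Z<50)&(abs(Y-0)<150))
    info('spoonhandle',P,ok&(Z>24)&(Z<50)&(abs(Y-0)<150)&(S>80))
    info('bar',P,ok&(Z>104)&(Z<135)&(V<110)&(Y>0)&(Y<300))
    info('drawer',P,ok&(Z>8)&(Z<78)&(~blue)&(Y<-150)&(Y>-400))
    info('front',P,ok&(Z>62)&(Z<78)&(~blue)&(Y<-130)&(Y>-420)&(S<60))
    info('rims',P,ok&(Z>50)&(Z<68)&(~blue)&(Y<-130)&(Y>-420))
im=z['b'];save('b1',cv2.resize(im[100:380,190:420],None,fx=2.1,fy=2.1,interpolation=2))
```

```text
a
chesttop 6426 med [ 713. -283.   85.] rect [ 695. -278.] 208 238 2.0 z [79. 87.]
lug 88 med [483. 408.  29.] rect [500. 321.] 205 135 76.3 z [26. 31.]
cheese 43 med [489. 310.  46.] rect [491. 310.] 30 29 69.5 z [29. 53.]
board 3864 med [598.  31.  18.] rect [555.  39.] 336 316 34.9 z [14. 21.]
spoon 457 med [534.   4.  34.] rect [682.   2.] 125 476 68.2 z [25. 49.]
spoonhandle 159 med [526.  32.  34.] rect [682. -30.] 105 440 61.0 z [25. 48.]
bar 7 med [467. 300. 123.] rect [483. 300.] 0 61 89.8 z [118. 127.]
drawer 2230 med [ 478. -291.   46.] rect [ 609. -281.] 382 239 1.6 z [20. 73.]
front 441 med [ 469. -291.   71.] rect [ 628. -283.] 343 233 1.2 z [63. 75.]
rims 682 med [ 476. -295.   61.] rect [ 608. -282.] 379 239 2.0 z [50. 67.]
b
chesttop 2591 med [ 691. -259.   86.] rect [ 693. -273.] 202 239 1.5 z [79. 90.]
lug 236 med [479. 414.  29.] rect [462. 409.] 78 41 11.4 z [26. 32.]
cheese 144 med [481. 322.  47.] rect [483. 320.] 30 30 34.9 z [33. 55.]
board 4352 med [570.  45.  19.] rect [586. -24.] 332 334 82.4 z [15. 23.]
spoon 471 med [521.  37.  34.] rect [678.  23.] 168 480 75.5 z [24. 48.]
spoonhandle 152 med [520.  38.  36.] rect [566.  47.] 160 230 85.6 z [24. 41.]
bar 0
drawer 2183 med [ 524. -285.   28.] rect [ 608. -275.] 385 237 2.9 z [19. 75.]
front 243 med [ 465. -275.   73.] rect [ 525. -283.] 136 239 1.9 z [63. 77.]
rims 472 med [ 498. -258.   59.] rect [ 607. -276.] 383 235 2.1 z [50. 67.]
```

View pics/b1.png

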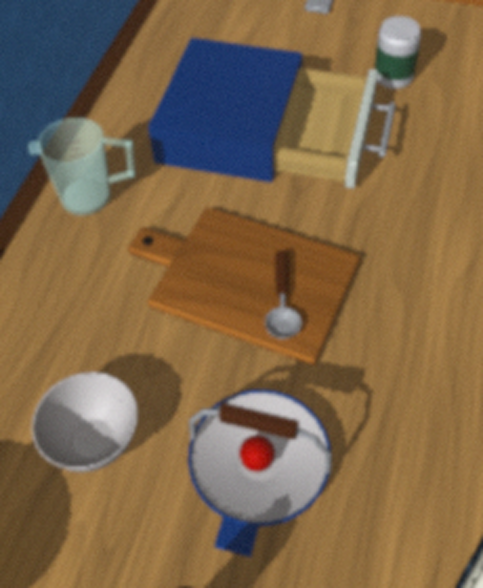

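```bash
cat >> h.py <<'E'
def cast(uv,z,p):
    uv=np.atleast_2d(uv).astype(float);R=np.array(p['R']);C=-R.T@np.array(p['t'])
    dd=np.c_[(uv[:,0]-p['cx'])/p['fx'],(uv[:,1]-p['cy'])/p['fy'],np.ones(len(uv))]@R
    return C+dd*((z-C[2])/dd[:,2])[:,None]
E
python3 - <<'E'
from h import *
p=cams.camera_params('side');pa=cams.camera_params('scene')
f=lambda L:np.array(L)/2.1+[190,100]
pr=lambda n,x:print(n,np.round(x[:,:2]).tolist())
c=cast(f([(210,208),(362,255),(316,361),(150,302)]),18,p);pr('board',c);print(c.mean(0))
pr('hole',cast(f([(148,240)]),18,p))
pr('board-a',cast([(284,194),(343,194),(353,251),(284,255),(321,264)],18,pa))
pr('spoon end/neck',cast(f([(285,251),(283,293)]),28,p));pr('bowl',cast(f([(283,321)]),28,p))
pr('spoon-a',cast([(299,213),(323,204)],28,pa));pr('bowl-a',cast([(332,201)],28,pa))
b=cast(f([(222,412),(297,429)]),125,p);pr('bar',b);print(b.mean(0))
b=cast([(388,159),(398,174)],125,pa);pr('bar-a',b);print(b.mean(0))
pr('drawerbar',cast(f([(395,105),(385,153)]),52,p));pr('fronttop',cast(f([(375,70),(352,183)]),72,p))
z=np.load('f0.npz')
for k,q in (('a',pa),('b',p)):
    hsv=cv2.cvtColor(z[k],cv2.COLOR_RGB2HSV).astype(int);H,S,V=[hsv[...,i] for i in range(3)]
    P=z['p'+k]
    m=((H>100)&(H<130)&(S>80)&(np.hypot(P[...,0]-480,P[...,1]-318)<135)&(P[...,2]>5)&(P[...,2]<60))
    uv=np.argwhere(m)[:,::-1];w=cast(uv,28,q)[:,:2]
    rr=np.hypot(*(w-[480,315]).T);ring=w[rr<100]
    A=np.c_[2*ring,np.ones(len(ring))];s=np.linalg.lstsq(A,(ring**2).sum(1),rcond=None)[0]
    print(k,'dish c',s[:2].round(1),'rad',np.sqrt(s[2]+s[0]**2+s[1]**2).round(1),'lug',w[rr>102].mean(0).round(1),len(ring))
    m=((H<6)|(H>174))&(S>180)&(V>100)&(P[...,1]>200)&(P[...,1]<400)&(P[...,0]<600)
    print('cheese',cast(np.argwhere(m)[:,::-1],32,q).mean(0).round(1))
    ds=P[(V<110)&(P[...,2]>20)&(P[...,2]<50)&(abs(P[...,0]-525)<80)&(abs(P[...,1]-30)<80)]
    print('handlepts',len(ds),ds.mean(0).round(1), cv2.minAreaRect(ds[:,:2].astype(np.float32)))
E
```

```text
board [[663.0, -66.0], [414.0, -35.0], [441.0, 160.0], [692.0, 127.0]]
[552.72853315  46.72781863  18.        ]
hole [[736.0, 20.0]]
board-a [[415.0, -23.0], [459.0, 164.0], [709.0, 115.0], [681.0, -70.0], [734.0, 19.0]]
spoon end/neck [[526.0, -5.0], [510.0, 70.0]]
bowl [[498.0, 116.0]]
spoon-a [[531.0, 3.0], [506.0, 84.0]]
bowl-a [[498.0, 115.0]]
bar [[521.0, 316.0], [433.0, 314.0]]
[476.78454403 314.61114399 125.        ]
bar-a [[449.0, 311.0], [535.0, 307.0]]
[491.59947461 308.69390474 125.        ]
drawerbar [[418.0, -341.0], [415.0, -223.0]]
fronttop [[464.0, -400.0], [451.0, -125.0]]
a dish c [475.2 315.5] rad 88.9 lug [481.1 423. ] 113
cheese [478.4 314.7  32. ]
handlepts 86 [524.9  35.   32.2] ((517.7953491210938, 51.12532424926758), (21.6274471282959, 109.27677917480469), 11.590181350708008)
b dish c [480.1 315.7] rad 88.2 lug [479.3 423.8] 228
cheese [483.  314.2  32. ]
handlepts 189 [514.8  41.3  32.4] ((506.1773376464844, 30.79010009765625), (62.80672073364258, 152.59881591796875), 5.428908824920654)
```

```bash
cat >> h.py <<'E'
def to(x,y,z,yaw=None):
    "rotation first (tool rad), then shift in cm in the turned tool axes"
    s=r.sense();p=np.array(s['eef_pos']);w=s['tcp_rot'][2];t=w if yaw is None else yaw
    a=-((t-w+np.pi)%(2*np.pi)-np.pi);d=np.array([x,y,z])-p;c,q=np.cos(t),np.sin(t)
    print('turn',round(a,3),'shift cm',np.round([(c*d[0]+q*d[1])/10,(q*d[0]-c*d[1])/10,-d[2]/10],2),'|',p.round(1),'yaw',round(w,3),'op',s['opening'],'t',s['clock'],s['qpos'].round(2) if hasattr(s['qpos'],'round') else s['qpos'])
E
python3 -c "
from h import *;print(r.tcp_to_tips);to(517.5,40,150,1.824)"
```

```text
17.0
turn 0.936 shift cm [-59.37  14.05   6.57] | [232.7 579.6 215.7] yaw 2.76 op 1.0012453065526867 t 0.1 [ 1.19  0.35  1.63 -0.    1.16 -0.  ]
```

drive_tool([
  [0,0,0,0.117],
  [0,0,0,0.117],
  [0,0,0,0.117],
  [0,0,0,0.117],
  [0,0,0,0.117],
  [0,0,0,0.117],
  [0,0,0,0.117],
  [0,0,0,0.117],
])

```text
clock: 0.77
eef_pos: [232.8, 579.7, 215.9]
tcp_rot: [-3.141, 0.001, 1.818]
contact_force: [-0.3, 0.1, -0.3]
opening: 0.999
```

drive_tool([
  [-2.97,0.7,0.33,0],
  [-2.97,0.7,0.33,0],
  [-2.97,0.7,0.33,0],
  [-2.97,0.7,0.33,0],
  [-2.97,0.7,0.33,0],
  [-2.97,0.7,0.33,0],
  [-2.97,0.7,0.33,0],
  [-2.97,0.7,0.33,0],
  [-2.97,0.7,0.33,0],
  [-2.97,0.7,0.33,0],
])

```text
clock: 1.6
eef_pos: [375.2, 308.5, 183.1]
tcp_rot: [-3.141, 0.0, 1.824]
contact_force: [0.8, 0.6, -0.4]
opening: 1.001
```

drive_tool([
  [-2.97,0.7,0.33,0],
  [-2.97,0.7,0.33,0],
  [-2.97,0.7,0.33,0],
  [-2.97,0.7,0.33,0],
  [-2.97,0.7,0.33,0],
  [-2.97,0.7,0.33,0],
  [-2.97,0.7,0.33,0],
  [-2.97,0.7,0.33,0],
  [-2.97,0.7,0.33,0],
  [-2.97,0.7,0.33,0],
  [0,0,0,0],
  [0,0,0,0],
])

```text
clock: 2.6
eef_pos: [517.2, 38.7, 149.9]
tcp_rot: [-3.141, -0.0, 1.821]
contact_force: [0.7, -0.9, -0.6]
opening: 0.999
```

Run:
```python
from h import *
to(517.5,40,38,1.824)
a=grab('wrist');save('w1',a[0]);P=pts(a[1],a[2]);np.savez('w1.npz',im=a[0],P=P)
R=np.array(a[2]['R']);t=np.array(a[2]['t'])
for X in [(517.5,40,28),(498,115.5,26),(528,-2,28)]:
    c=R@X+t;print(X,(c[0]/c[2]*a[2]['fx']+a[2]['cx']).round(),(c[1]/c[2]*a[2]['fy']+a[2]['cy']).round())
```

```text
turn -0.003 shift cm [ 0.12  0.07 11.19] | [517.2  38.7 149.9] yaw 1.821 op 0.9987647373155989 t 2.6 [ 0.07  0.27  1.92  0.    0.95 -0.18]
(517.5, 40, 28) 322.0 183.0
(498, 115.5, 26) 321.0 95.0
(528, -2, 28) 321.0 227.0
```

View pics/w1.png

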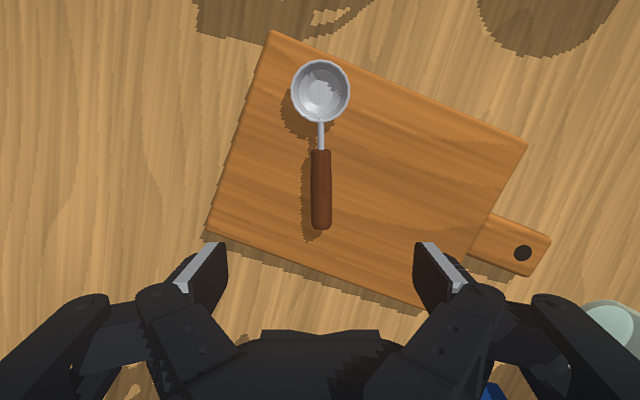

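The wrist view shows the spoon handle from (321,150) to (321,229), within 2 px of my prediction, so I'm descending to grip it.

drive_tool([
  [0.1,0.07,2,0],
  [0,0,2,0],
  [0,0,2,0],
  [0,0,2,0],
  [0,0,1.5,0],
  [0,0,1,0],
  [0,0,0.6,0],
  [0,0,0,0],
  [0,0,0,0],
], jaw=0.3)

```text
clock: 3.4
eef_pos: [517.6, 41.5, 39.7]
tcp_rot: [3.141, -0.0, 1.824]
contact_force: [-0.2, -0.1, -0.1]
opening: 0.699
```

drive_tool([
  [0,0,0,0],
  [0,0,0,0],
  [0,0,0,0],
  [0,0,0,0],
  [0,0,0,0],
  [0,0,0,0],
  [0,0,0,0],
  [0,0,0,0],
  [0,0,0,0],
  [0,0,0,0],
], jaw=1, force=50)

```text
clock: 4.23
eef_pos: [517.5, 41.1, 39.4]
tcp_rot: [-3.142, -0.0, 1.824]
contact_force: [0.7, 0.0, -0.2]
opening: 0.0
```

drive_tool([
  [0,0,-0.5,0],
  [0,0,-1,0],
  [0,0,-2,0],
  [0,0,-2,0],
  [0,0,-2,0],
  [0,0,-2,0],
  [0,0,-2,0],
  [0,0,0,0.11],
  [0,0,0,0.11],
  [0,0,0,0],
  [0,0,0,0],
])

```text
clock: 5.15
eef_pos: [517.6, 41.1, 155.1]
tcp_rot: [3.141, 0.0, 1.607]
contact_force: [0.1, -0.2, -0.8]
opening: 0.002
```

Run:
```python
from h import *
to(526,-308,150,1.606)
# board from w1
P=np.load('w1.npz')['P']
for u,v in [(273,32),(525,143),(209,228),(523,253),(540,236),(537,275)]: print((u,v),P[v,u].round())
a=grab('scene');b=grab('side');save('c1',np.hstack([a[0][130:330,100:400],b[0][80:280,220:420]]).repeat(1,0))
pb=pts(b[1],b[2]);Q=pb
m=(Q[...,2]>66)&(Q[...,2]<80)&(Q[...,1]<-140)&(Q[...,1]>-410)&(Q[...,0]<500)&(Q[...,0]>400)
q=Q[m];f=np.polyfit(q[:,1],q[:,0],1);print('front',len(q),f,q[:,1].min(),q[:,1].max(),q[:,0].mean())
m=(Q[...,2]>25)&(Q[...,2]<57)&(Q[...,1]<-200)&(Q[...,1]>-360)&(Q[...,0]<435)&(Q[...,0]>390)
q=Q[m];print('barhandle',len(q),q.mean(0),np.percentile(q[:,1],[2,98]))
```

```text
turn 0.001 shift cm [-34.92  -0.39   0.51] | [517.6  41.1 155.1] yaw 1.607 op 0.0019013825212292686 t 5.15 [ 0.08  0.26  1.92 -0.    0.96  0.04]
(273, 32) [445. 155.  17.]
(525, 143) [692. 121.  17.]
(209, 228) [421. -34.  19.]
(523, 253) [734.  18.  20.]
(540, 236) [745.  39.  18.]
(537, 275) [776.  -8.   0.]
front 217 [-3.41441522e-02  4.54769147e+02] -400.5463607058032 -164.90466977641293 464.20830687920323
barhandle 90 [ 422.69919796 -279.41816894   52.10099176] [-349.78787805 -223.38804039]
```

View pics/c1.png

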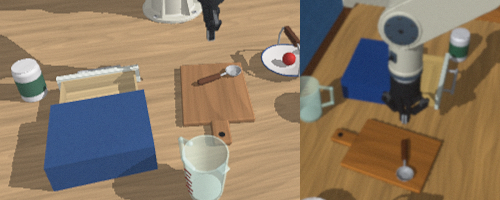

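The jaws shut to zero: the spoon slipped out and still lies on the board (bowl at (232,71), handle at (208,80) in the crop). The pads were probably too high, so I'm measuring it again and going lower.

drive_tool([
  [0,0,0,-0.11],
  [0,0,0,-0.11],
  [0,0,0,0],
  [0,0,0,0],
  [0,0,0,0],
], jaw=0.6)

```text
clock: 5.67
eef_pos: [517.4, 41.1, 154.3]
tcp_rot: [-3.141, -0.0, 1.821]
contact_force: [-0.1, 0.2, -1.2]
opening: 0.402
```

Run:
```python
from h import *
a=grab('wrist');save('w2',a[0]);hsv=cv2.cvtColor(a[0],cv2.COLOR_RGB2HSV).astype(int)
H,S,V=[hsv[...,i] for i in range(3)];P=pts(a[1],a[2])
m=((H<12)&(S>100)&(V<140)&(V>40)&(a[1]>0)).astype(np.uint8);m[240:]=0
m=cv2.morphologyEx(m,cv2.MORPH_OPEN,np.ones((7,7)))
n,l,st,c=cv2.connectedComponentsWithStats(m);print(st[1:],c[1:])
i=1+np.argmax(st[1:,4]);uv=np.argwhere(l==i)[:,::-1]
w=cast(uv,30,a[2]);rc=cv2.minAreaRect(w[:,:2].astype(np.float32));print(rc,cv2.boxPoints(rc).round())
print('ztop',np.percentile(P[l==i][:,2],[5,50,95]))
to(517.5,40,40,1.824)
```

```text
[[323 205   7   7  49]] [[326. 208.]]
((528.1096801757812, 19.19379997253418), (5.757756233215332, 6.027460098266602), 14.457619667053223) [[525.  21.]
 [526.  16.]
 [532.  17.]
 [530.  23.]]
ztop [33.24018932 36.44037283 38.63588169]
turn -0.002 shift cm [-0.11 -0.02 11.43] | [517.4  41.1 154.3] yaw 1.822 op 0.40261543872032757 t 5.7167 [ 0.08  0.26  1.92  0.    0.96 -0.17]
```

View pics/w2.png

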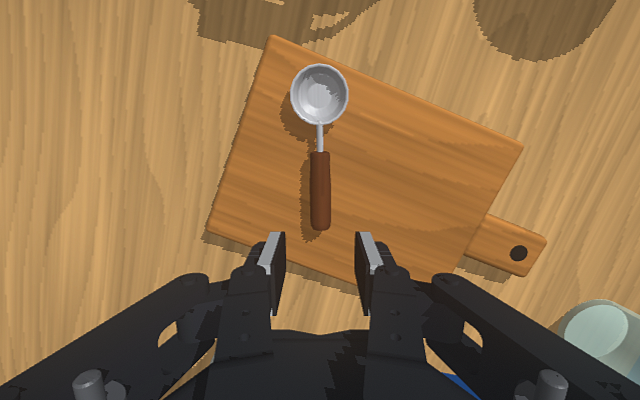

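The spoon has not moved: handle (320,152)-(320,230), centred between the jaws. Going in lower, with the jaws half shut.

drive_tool([
  [-0.1,0,2,0],
  [0,0,2,0],
  [0,0,2,0],
  [0,0,2,0],
  [0,0,1.5,0],
  [0,0,1,0],
  [0,0,0.7,0],
  [0,0,0.5,0],
  [0,0,0.3,0],
  [0,0,0,0],
  [0,0,0,0],
  [0,0,0,0],
])

```text
clock: 6.72
eef_pos: [518.3, 40.1, 35.0]
tcp_rot: [3.14, 0.0, 1.824]
contact_force: [-0.1, 0.5, 0.5]
opening: 0.397
```

drive_tool([
  [0,0,0,0],
  [0,0,0,0],
  [0,0,0,0],
  [0,0,0,0],
  [0,0,0,0],
  [0,0,0,0],
], jaw=1, force=40)

```text
clock: 7.22
eef_pos: [517.8, 40.1, 34.4]
tcp_rot: [3.142, 0.0, 1.824]
contact_force: [-0.9, -0.1, -0.2]
opening: 0.003
```

Run:
```python
from h import *
to(517.5,40,34,1.824)
a=grab('wrist');b=grab('scene')
save('w3',np.hstack([a[0],cv2.resize(b[0][170:230,270:366],(480,300))[:, :160].repeat(1,0) if 0 else cv2.resize(b[0][160:260,280:320],(160,400))]))
```

```text
turn -0.0 shift cm [-0.01 -0.03  0.04] | [517.8  40.1  34.4] yaw 1.824 op 0.003115040581804588 t 7.2167 [ 0.07  0.44  1.99 -0.    0.7  -0.18]
```

View pics/w3.png

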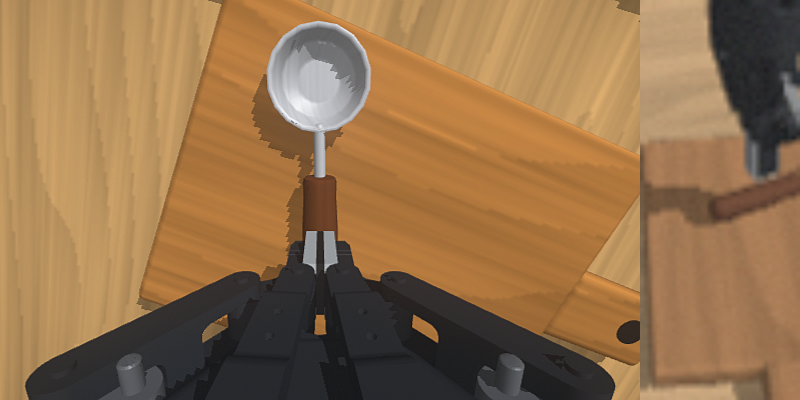

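The jaws are shut, with their tips at (320,235) seemingly above the handle; in the scene view the tip is at full-image pixel (311,204). I'm triangulating its true height.

Run:
```python
from h import *
for n in('scene','side'):
    p=cams.camera_params(n);R=np.array(p['R']);t=np.array(p['t'])
    for z in (17,28,38,48,58):
        c=R@[517.8,40.1,z]+t;print(n,z,np.round([c[0]/c[2]*p['fx']+p['cx'],c[1]/c[2]*p['fy']+p['cy']],1))
a=grab('wrist');P=pts(a[1],a[2])
for v in (180,200,225,233,240,250,260):print(v,P[v,[308,315,325,331]].round(0).tolist())
b=grab('scene');P=pts(b[1],b[2])
m=(np.hypot(P[...,0]-518,P[...,1]-40)<25)&(P[...,2]>22)&(P[...,2]<100)
hs=cv2.cvtColor(b[0],cv2.COLOR_RGB2HSV)
for y,x in np.argwhere(m)[::3]:
    if P[y,x,2]<75:print((x,y),P[y,x].round(),hs[y,x])
```

```text
scene 17 [310.1 211.2]
scene 28 [310.1 208.4]
scene 38 [310.1 205.9]
scene 48 [310.1 203.3]
scene 58 [310.  200.8]
side 17 [324.6 233.4]
side 28 [324.7 231.2]
side 38 [324.7 229.3]
side 48 [324.7 227.3]
side 58 [324.8 225.3]
180 [[503.0, 68.0, 33.0], [507.0, 69.0, 35.0], [512.0, 70.0, 35.0], [515.0, 71.0, 34.0]]
200 [[506.0, 58.0, 36.0], [509.0, 59.0, 37.0], [514.0, 60.0, 37.0], [518.0, 61.0, 35.0]]
225 [[509.0, 44.0, 35.0], [513.0, 46.0, 38.0], [518.0, 47.0, 37.0], [521.0, 47.0, 35.0]]
233 [[509.0, 48.0, 57.0], [512.0, 49.0, 57.0], [517.0, 50.0, 56.0], [519.0, 51.0, 57.0]]
240 [[509.0, 48.0, 66.0], [512.0, 49.0, 66.0], [517.0, 50.0, 65.0], [519.0, 51.0, 66.0]]
250 [[510.0, 48.0, 76.0], [512.0, 49.0, 76.0], [516.0, 50.0, 75.0], [519.0, 51.0, 76.0]]
260 [[510.0, 49.0, 85.0], [512.0, 50.0, 86.0], [516.0, 50.0, 85.0], [518.0, 51.0, 85.0]]
(np.int64(306), np.int64(197)) [518.  28.  75.] [  9  47 108]
(np.int64(308), np.int64(199)) [528.  31.  74.] [120   6 123]
(np.int64(314), np.int64(199)) [532.  49.  74.] [13 24 97]
(np.int64(308), np.int64(200)) [527.  32.  69.] [ 83   8 123]
(np.int
[... 1949 characters left out ...]
34.] [ 10 119 114]
(np.int64(313), np.int64(209)) [526.  47.  31.] [  8 118 102]
(np.int64(316), np.int64(209)) [522.  58.  26.] [ 14 123 122]
(np.int64(305), np.int64(210)) [534.  21.  38.] [  9 125 118]
(np.int64(308), np.int64(210)) [529.  31.  33.] [ 10 125 110]
(np.int64(311), np.int64(210)) [527.  41.  29.] [ 10 117  98]
(np.int64(314), np.int64(210)) [521.  52.  22.] [ 15 124 123]
(np.int64(306), np.int64(211)) [533.  24.  34.] [ 10 121 110]
(np.int64(309), np.int64(211)) [532.  34.  31.] [ 10 128  96]
(np.int64(312), np.int64(211)) [526.  44.  24.] [ 13 122 128]
(np.int64(307), np.int64(212)) [531.  28.  27.] [  9 112  91]
(np.int64(305), np.int64(213)) [533.  21.  26.] [ 13 124 113]
```

The fingertips are really at z≈51 mm, not the 17 mm that the reported pose implies. Heights from the tool pose are about 33 mm off, while x and y agree. I'll allow for that and feel for contact.

drive_tool([
  [0,0,0,0],
  [0,0,0,0],
  [0,0,0,0],
  [0,0,1,0],
  [0,0,1,0],
  [0,0,0.6,0],
  [0,0,0,0],
  [0,0,0,0],
], jaw=0.55)

```text
clock: 8.08
eef_pos: [517.1, 40.1, 7.5]
tcp_rot: [-3.14, -0.0, 1.824]
contact_force: [0.0, -0.7, 0.5]
opening: 0.452
```

Run:
```python
from h import *
to(517.5,40,4,1.824)
b=grab('scene');P=pts(b[1],b[2])
hs=cv2.cvtColor(b[0],cv2.COLOR_RGB2HSV)
m=(np.hypot(P[...,0]-518,P[...,1]-40)<40)&(P[...,2]>15)&(P[...,2]<100)&(hs[...,1]<60)
print(np.sort(P[m][:,2])[:12].round())
print(r.sense()['contact_force'])
```

```text
turn -0.0 shift cm [-0.02  0.04  0.35] | [517.1  40.1   7.5] yaw 1.824 op 0.45189519900282826 t 8.0833 [ 0.07  0.49  2.    0.    0.65 -0.18]
[26. 27. 29. 30. 30. 30. 30. 31. 32. 32. 32. 33.]
[-1.04791395  0.29318433  0.39217908]
```

drive_tool([
  [0,0,0.2,0],
  [0,0,0.2,0],
  [0,0,0,0],
  [0,0,0,0],
])

```text
clock: 8.47
eef_pos: [517.8, 40.2, 4.4]
tcp_rot: [3.142, -0.0, 1.824]
contact_force: [0.0, 0.5, -0.5]
opening: 0.452
```

drive_tool([
  [0,0,0,0],
  [0,0,0,0],
  [0,0,0,0],
  [0,0,0,0],
  [0,0,0,0],
  [0,0,0,0],
  [0,0,0,0],
], jaw=1, force=40)

```text
clock: 9.05
eef_pos: [517.9, 40.1, 4.7]
tcp_rot: [3.141, 0.0, 1.824]
contact_force: [-0.8, 0.7, 6.3]
opening: 0.204
```

Gripped (opening 0.20). Lifting and turning.

drive_tool([
  [0,0,-0.5,0],
  [0,0,-1,0],
  [0,0,-2,0],
  [0,0,-2,0],
  [0,0,-2,0],
  [0,0,-2,0],
  [0,0,-1.5,0],
  [0,0,0,0.11],
  [0,0,0,0.11],
  [0,0,0,0],
  [0,0,0,0],
])

```text
clock: 9.97
eef_pos: [517.7, 40.1, 114.9]
tcp_rot: [3.141, -0.0, 1.607]
contact_force: [0.9, 0.0, -0.5]
opening: 0.208
```

Run:
```python
from h import *
to(526,-308,115,1.606)
a=grab('wrist');b=grab('scene');save('w4',np.hstack([a[0],cv2.resize(b[0][130:250,280:328],(160,400))]))
```

```text
turn 0.001 shift cm [-3.482e+01 -4.000e-01 -1.000e-02] | [517.7  40.1 114.9] yaw 1.607 op 0.2080423731316363 t 9.9667 [ 0.07  0.32  1.95 -0.    0.88  0.04]
```

View pics/w4.png

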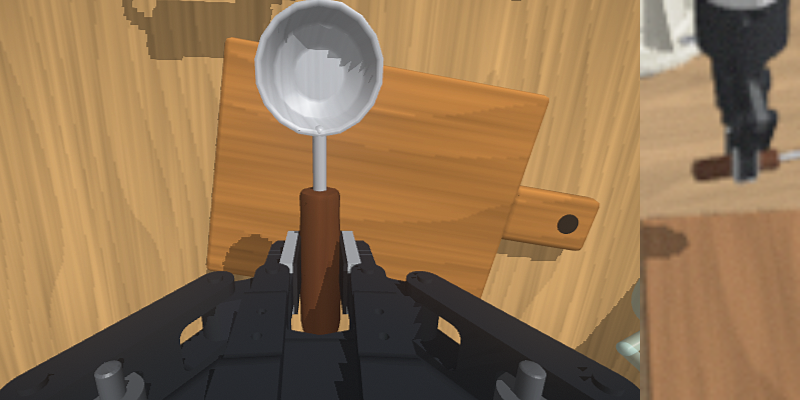

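The spoon is held level, its handle between the pads at (320,260). Carrying it over the drawer.

drive_tool([
  [-1.5,-0.02,0,0],
  [-3,-0.02,0,0],
  [-3.4,-0.02,0,0],
  [-3.4,-0.02,0,0],
  [-3.4,-0.02,0,0],
  [-3.4,-0.02,0,0],
  [-3.4,-0.02,0,0],
  [-3.4,-0.02,0,0],
  [-3.4,-0.02,0,0],
  [-3.4,-0.02,0,0],
  [-2.2,-0.02,0,0],
  [-1.2,-0.02,0,0],
])

```text
clock: 11.07
eef_pos: [526.8, -313.5, 114.2]
tcp_rot: [3.142, 0.0, 1.604]
contact_force: [0.1, 0.4, -0.3]
opening: 0.211
```

Run:
```python
from h import *
to(528,-311,13,1.606)
a=grab('wrist');P=pts(a[1],a[2]);save('w5',a[0])
b=grab('side');Q=pts(b[1],b[2]);save('s5',b[0])
hs=cv2.cvtColor(a[0],cv2.COLOR_RGB2HSV)
bl=(hs[...,0]>100)&(hs[...,0]<125)&(hs[...,1]>120)&(abs(P[...,2]-85)<8)
q=P[bl];print('chest edge x',np.percentile(q[:,0],[1,5]),'y',np.percentile(q[:,1],[1,99]))
m=(abs(P[...,2]-63)<6)&(P[...,0]>470)&(P[...,0]<585);q=P[m];print('rim y',np.percentile(q[:,1],[1,10,50,90,99]).round())
m=(abs(P[...,2]-72)<5)&(P[...,0]<480);q=P[m];print('front top',len(q),np.percentile(q[:,0],[1,50,99]).round() if len(q) else '')
m=(abs(P[...,2]-22)<5);q=P[m];print('floor',np.percentile(q[:,:2],[1,50,99],axis=0).round())
```

```text
turn -0.002 shift cm [ 0.25  0.13 10.12] | [ 526.8 -313.5  114.2] yaw 1.604 op 0.2106041122617927 t 11.0667 [-0.54  0.45  1.75 -0.    0.95 -0.57]
chest edge x [588.20156788 593.54808053] y [-393.92975887 -188.82983227]
rim y [-369. -346. -251. -185. -183.]
front top 6912 [453. 463. 471.]
floor [[ 474. -378.]
 [ 569. -286.]
 [ 606. -185.]]
```

View pics/w5.png

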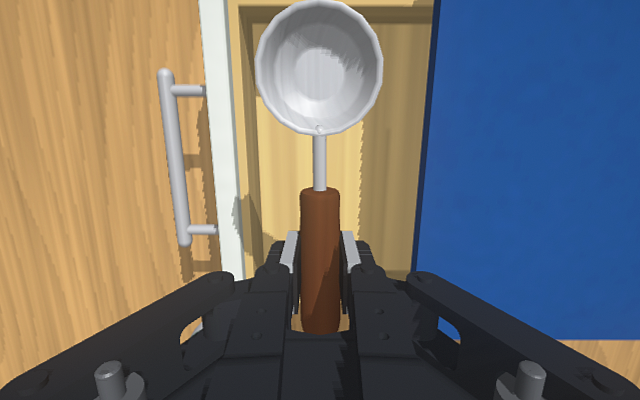

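The spoon is over the drawer opening and between the front (220,150) and the chest edge (430,150). Lowering.

drive_tool([
  [0,0.3,2,0],
  [0,0,2,0],
  [0,0,2,0],
  [0,0,1.5,0],
  [0,0,1,0],
  [0,0,0.8,0],
  [0,0,0.5,0],
  [0,0,0.4,0],
  [0,0,0,0],
  [0,0,0,0],
])

```text
clock: 12.0
eef_pos: [530.3, -310.7, 12.8]
tcp_rot: [3.141, 0.0, 1.604]
contact_force: [-0.5, 0.6, -0.6]
opening: 0.205
```

drive_tool([
  [0,0,0,0],
  [0,0,0,0],
  [0,0,0,0],
  [0,0,0,0],
  [0,0,-0.5,0],
  [0,0,-1,0],
  [0,0,-2,0],
  [0,0,-2,0],
  [0,0,-2,0],
  [0,0,-2,0],
  [0,0,-1.5,0],
  [0,0,0,0],
], jaw=0.6)

```text
clock: 13.0
eef_pos: [532.0, -311.9, 126.8]
tcp_rot: [3.136, 0.003, 1.604]
contact_force: [-0.6, -0.9, 0.2]
opening: 0.403
```

Run:
```python
from h import *
to(385,-287,115,0.035)
a=grab('wrist');P=pts(a[1],a[2]);save('w6',a[0])
p=cams.camera_params('wrist')
b=grab('side');Q=pts(b[1],b[2])
hs=cv2.cvtColor(a[0],cv2.COLOR_RGB2HSV)
m=(P[...,2]>28)&(P[...,2]<70)&(hs[...,0]<12)&(hs[...,1]>100)&(hs[...,2]<140);q=P[m]
print('handle',len(q),q.mean(0).round(),np.percentile(q,[2,98],axis=0).round())
m=(P[...,2]>28)&(P[...,2]<62)&(P[...,0]>480)&(P[...,0]<585)&(hs[...,1]<40);q=P[m];print('bowl',q.mean(0).round(),np.percentile(q,[2,98],axis=0).round())
m=(P[...,2]>40)&(P[...,2]<58)&(P[...,0]<440);q=P[m];print('bar',len(q),np.percentile(q,[2,50,98],axis=0).round())
```

```text
turn 1.569 shift cm [-14.6   -3.     1.18] | [ 532.  -311.9  126.8] yaw 1.604 op 0.4026967947618288 t 13.0 [-0.53  0.43  1.73  0.    0.97 -0.57]
handle 146 [ 535. -312.   38.] [[ 523. -353.   34.]
 [ 540. -280.   42.]]
bowl [ 526. -233.   33.] [[ 503. -273.   28.]
 [ 549. -208.   37.]]
bar 3027 [[ 415. -348.   47.]
 [ 422. -279.   52.]
 [ 438. -227.   54.]]
```

View pics/w6.png

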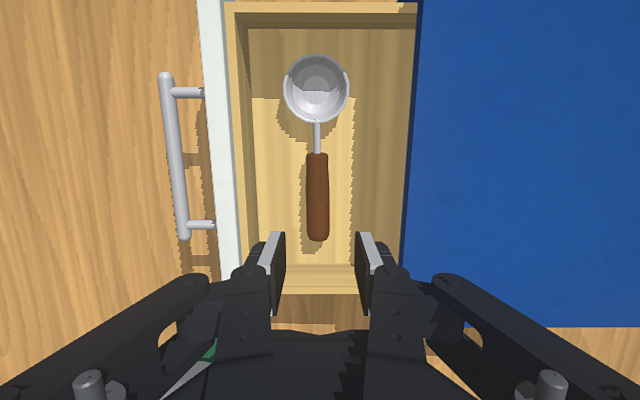

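The spoon lies free on the drawer floor, handle (318,195) and bowl (316,87), with the drawer still open. Next I'll move the closed fingers in front of the bar.

drive_tool([
  [0.6,-2,0,0],
  [0.6,-3,0,0],
  [0.6,-3,0,0],
  [0.6,-3,0,0],
  [0.6,-3,0,0],
  [0.2,-1.2,0,0],
  [0,0,2,0],
  [0,0,3,0],
  [0,0,3,0],
  [0,0,2,0],
  [0,0,0.7,0],
  [0,0,0,0],
], jaw=1)

```text
clock: 14.1
eef_pos: [375.9, -282.8, 13.5]
tcp_rot: [-3.138, -0.003, 1.604]
contact_force: [0.4, -0.1, 0.9]
opening: 0.001
```

drive_tool([
  [0,0.5,0,0],
  [0,1,0,0],
  [0,1,0,0],
  [0,1,0,0],
  [0,1,0,0],
  [0,1,0,0],
  [0,1,0,0],
  [0,1,0,0],
  [0,1,0,0],
  [0,1,0,0],
  [0,1,0,0],
  [0,1,0,0],
])

```text
clock: 15.1
eef_pos: [492.8, -279.8, 15.3]
tcp_rot: [-3.141, -0.0, 1.604]
contact_force: [-0.6, -0.0, 1.2]
opening: 0.001
```

drive_tool([
  [0,0.8,0,0],
  [0,0.8,0,0],
  [0,0.5,0,0],
  [0,0.3,0,0],
  [0,0.3,0,0],
  [0,0.3,0,0],
  [0,0,0,0],
])

```text
clock: 15.68
eef_pos: [521.0, -278.8, 15.2]
tcp_rot: [-3.14, -0.001, 1.604]
contact_force: [-4.2, -1.0, 1.4]
opening: -0.001
```

drive_tool([
  [0,0.3,0,0],
  [0,0.3,0,0],
  [0,0.2,0,0],
  [0,0,0,0],
])

```text
clock: 16.02
eef_pos: [521.5, -278.5, 14.9]
tcp_rot: [-3.127, -0.003, 1.605]
contact_force: [-34.8, -9.5, 24.6]
opening: -0.0
```

drive_tool([
  [0,-0.8,0,0],
  [0,-1.5,0,0],
  [0,-3,0,0],
  [0,-3,0,0],
  [0,-2,0,0],
  [0,0,-2,0],
  [0,0,-3,0],
  [0,0,-3,0],
  [0,0,-3,0],
  [0,0,-3,0],
  [0,0,-2,0],
  [0,0,0,0],
], jaw=0.3)

```text
clock: 17.02
eef_pos: [429.4, -283.6, 180.0]
tcp_rot: [3.135, 0.004, 1.603]
contact_force: [1.0, 0.1, 0.1]
opening: 0.704
```

Run:
```python
from h import *
to(478,316,0,0)
b=grab('side');Q=pts(b[1],b[2]);a=grab('scene');w=grab('wrist');W=pts(w[1],w[2])
hs=cv2.cvtColor(b[0],cv2.COLOR_RGB2HSV)
bl=(hs[...,0]>100)&(hs[...,0]<125)&(hs[...,1]>120)&(abs(Q[...,2]-85)<8)&(Q[...,1]<-150)
q=Q[bl];print('side chest front',np.percentile(q[:,0],[1,3]).round())
m=(abs(Q[...,2]-72)<4)&(abs(Q[...,1]+280)<100)&(Q[...,0]<600)&(Q[...,0]>540)&(hs[...,1]<60);q=Q[m];print('front top',len(q),np.percentile(q[:,0],[2,50,98]).round())
m=(abs(Q[...,2]-48)<7)&(abs(Q[...,1]+280)<45)&(Q[...,0]<562)&(Q[...,0]>420);q=Q[m];print('bar',len(q),q.mean(0).round())
m=(abs(W[...,2]-48)<7)&(abs(W[...,1]+280)<65)&(W[...,0]<570)&(W[...,0]>440);q=W[m];print('barW',len(q),np.percentile(q,[5,50,95],axis=0).round())
m=(abs(W[...,2]-72)<4)&(abs(W[...,1]+280)<100)&(W[...,0]<600);q=W[m];print('fronttopW',len(q),np.percentile(q[:,0],[2,50,98]).round() if len(q) else 0)
save('m1',np.hstack([cv2.resize(b[0][90:210,240:400],(480,360)),cv2.resize(w[0],(320,200)).repeat(1,0)[:200].copy() if 0 else cv2.copyMakeBorder(cv2.resize(w[0],(320,200)),0,160,0,0,0)]))
# dish check with scene depth: points above z 100
A=pts(a[1],a[2])
for n,P in(('a',A),('b',Q)):
    m=(P[...,2]>95)&(P[...,2]<140)&(abs(P[...,0]-480)<70)&(abs(P[...,1]-316)<60);q=P[m]
    print('bar',n,len(q),cv2.minAreaRect(q[:,:2].astype(np.float32)),q.mean(0).round(),np.percentile(q[:,2],[2,50,98]).round())
```

```text
turn 1.603 shift cm [  4.86 -59.96  18.  ] | [ 429.4 -283.6  180. ] yaw 1.603 op 0.7044496794781917 t 17.0167 [-0.59  0.22  1.91  0.    1.01 -0.62]
side chest front [594. 599.]
front top 157 [575. 584. 594.]
bar 49 [ 541. -282.   52.]
barW 2069 [[ 533. -338.   48.]
 [ 539. -275.   52.]
 [ 564. -227.   54.]]
fronttopW 4513 [572. 580. 590.]
bar a 201 ((479.8570556640625, 307.40081787109375), (139.27493286132812, 17.679290771484375), 1.4161516427993774) [489. 306. 121.] [105. 123. 131.]
bar b 416 ((480.59503173828125, 311.26007080078125), (138.4603729248047, 18.051284790039062), 1.2031822204589844) [478. 314. 124.] [109. 128. 132.]
```

View pics/m1.png

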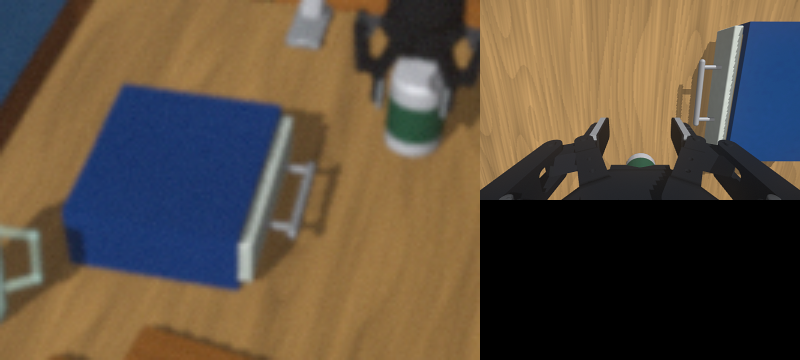

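The front looks flush with the chest in the side view (270,200). But the last push also showed 25 N upward, which could be knuckles on the chest. To be sure, I'll push again with the jaws turned 90° so the hand is narrow towards the chest.

drive_tool([
  [0,0,0,0.12],
  [0,0,0,0.12],
  [0,0,0,0.12],
  [0,0,0,0.12],
  [0,0,0,0.12],
  [0,0,0,0.12],
  [0,0,0,0.12],
  [0,0,0,0.12],
  [0,0,0,0.12],
  [0,0,0,0.12],
  [0,0,0,0.12],
  [0,0,0,0.12],
], jaw=1)

```text
clock: 18.17
eef_pos: [426.1, -281.4, 173.6]
tcp_rot: [-3.139, 0.002, 0.158]
contact_force: [-0.4, 0.2, -0.9]
opening: 0.0
```

drive_tool([
  [1,0,1,0.12],
  [2,0,3,0],
  [2,0,3,0],
  [1,0,3,0],
  [0,0,3,0],
  [0,0,2,0],
  [0,0,0.9,0],
  [0,0,0,0],
  [0,0,0,0],
])

```text
clock: 18.92
eef_pos: [486.2, -278.0, 15.9]
tcp_rot: [-3.141, 0.001, 0.044]
contact_force: [0.5, -0.2, 0.5]
opening: -0.001
```

drive_tool([
  [1,0,0,0],
  [1,0,0,0],
  [0.6,0,0,0],
  [0.4,0,0,0],
  [0.3,0,0,0],
  [0,0,0,0],
])

```text
clock: 19.42
eef_pos: [520.7, -276.8, 16.8]
tcp_rot: [3.141, -0.001, 0.044]
contact_force: [0.3, 0.2, -0.5]
opening: 0.003
```

drive_tool([
  [0.3,0,0,0],
  [0.3,0,0,0],
  [0,0,0,0],
])

```text
clock: 19.67
eef_pos: [523.7, -276.3, 16.1]
tcp_rot: [-3.141, 0.004, 0.044]
contact_force: [-7.4, -1.8, 7.0]
opening: 0.002
```

drive_tool([
  [0.3,0,0,0],
  [0.3,0,0,0],
  [0,0,0,0],
])

```text
clock: 19.92
eef_pos: [523.8, -275.7, 15.6]
tcp_rot: [-3.138, 0.015, 0.045]
contact_force: [-29.3, -7.2, 18.8]
opening: 0.001
```

It hits the same hard stop at the narrow orientation, so the drawer is shut. Backing off, rising and turning for the dish.

drive_tool([
  [-0.6,0,0,0],
  [-1.5,0,0,0],
  [-3,0,0,0],
  [-2,0,-2,0],
  [0,0,-3,-0.12],
  [0,0,-3,-0.12],
  [0,0,-3,-0.12],
  [0,0,-3,-0.12],
  [0,0,-3,-0.12],
  [0,0,-2,-0.12],
  [0,0,0,-0.12],
  [0,0,0,-0.12],
], jaw=0.3)

```text
clock: 20.92
eef_pos: [461.5, -279.9, 208.3]
tcp_rot: [3.138, -0.0, 1.01]
contact_force: [-0.3, 0.2, -0.2]
opening: 0.699
```

drive_tool([
  [0,0,0,-0.12],
  [0,0,0,-0.12],
  [0,0,0,-0.12],
  [0,0,0,-0.12],
  [0,0,0,-0.12],
  [0,0,0,-0.12],
  [0,0,0,-0.12],
  [0,0,0,-0.12],
  [0,0,0,-0.12],
  [0,0,0,-0.12],
  [0,0,0,-0.12],
  [0,0,0,-0.12],
])

```text
clock: 21.92
eef_pos: [460.6, -279.3, 206.3]
tcp_rot: [-3.142, -0.0, 2.45]
contact_force: [-0.5, -0.3, -0.5]
opening: 0.7
```

drive_tool([
  [0,0,0,-0.12],
  [0,0,0,-0.12],
  [0,0,0,-0.12],
  [0,0,0,-0.12],
  [0,0,0,-0.12],
  [0,0,0,-0.11],
  [0,0,0,0],
  [0,0,0,0],
])

```text
clock: 22.58
eef_pos: [460.7, -279.3, 206.3]
tcp_rot: [3.141, -0.0, -3.133]
contact_force: [0.6, 0.1, 0.1]
opening: 0.698
```

```bash
python3 -c "
from h import *
to(480,313,200,3.15)"
```

```text
turn 0.0 shift cm [-2.43 59.21  0.63] | [ 460.7 -279.3  206.3] yaw -3.133 op 0.698453445618038 t 22.5833 [-0.55  0.23  1.83  0.    1.08 -2.13]
```

drive_tool([
  [-0.13,3.3,0,0],
  [-0.13,3.3,0,0],
  [-0.13,3.3,0,0],
  [-0.13,3.3,0,0],
  [-0.13,3.3,0,0],
  [-0.13,3.3,0,0],
  [-0.13,3.3,0,0],
  [-0.13,3.3,0,0],
  [-0.13,3.3,0,0],
])

```text
clock: 23.33
eef_pos: [468.6, 19.3, 206.6]
tcp_rot: [3.142, 0.0, -3.134]
contact_force: [1.3, -0.3, -0.4]
opening: 0.703
```

drive_tool([
  [-0.13,3.3,0,0],
  [-0.13,3.3,0,0],
  [-0.13,3.3,0,0],
  [-0.13,3.3,0,0],
  [-0.13,3.3,0,0],
  [-0.13,3.3,0,0],
  [-0.13,3.3,0,0],
  [-0.13,3.3,0,0],
  [-0.13,2.8,0,0],
  [0,0,0,0],
  [0,0,0,0],
])

```text
clock: 24.25
eef_pos: [476.7, 310.9, 206.1]
tcp_rot: [-3.141, -0.0, -3.13]
contact_force: [0.2, -0.2, 0.1]
opening: 0.701
```

Run:
```python
from h import *
w=grab('wrist');P=pts(w[1],w[2]);save('w7',w[0])
hs=cv2.cvtColor(w[0],cv2.COLOR_RGB2HSV).astype(int);H,S,V=[hs[...,i] for i in range(3)]
m=(P[...,2]>100)&(P[...,2]<140)&(abs(P[...,0]-480)<70)&(abs(P[...,1]-316)<60)
q=P[m];print('bar',len(q),cv2.minAreaRect(q[:,:2].astype(np.float32)),q.mean(0).round(),np.percentile(q,[1,50,99],axis=0).round())
m2=m&(S>60)&(P[...,2]>122);q=P[m2];print('wood',len(q),cv2.minAreaRect(q[:,:2].astype(np.float32)),q.mean(0).round())
m=((H>100)&(H<130)&(S>80)&(P[...,2]>15)&(P[...,2]<45)&(np.hypot(P[...,0]-480,P[...,1]-316)<135));q=P[m][:,:2]
rr=np.hypot(*(q-[479,316]).T);print('lug',q[rr>102].mean(0).round(1));g=q[rr<100]
s=np.linalg.lstsq(np.c_[2*g,np.ones(len(g))],(g**2).sum(1),rcond=None)[0];print('ring',s[:2].round(1),len(g))
m=((H<6)|(H>174))&(S>170)&(V>90);u=np.argwhere(m);print('cheese',cast(u[:,::-1],32,w[2]).mean(0).round(1),len(u))
to(480,313,200,3.15)
```

```text
bar 2638 ((477.85772705078125, 308.8045349121094), (135.68621826171875, 15.910966873168945), 0.07721300423145294) [472. 309. 127.] [[412. 301. 111.]
 [470. 309. 129.]
 [541. 316. 131.]]
wood 2152 ((476.959716796875, 308.76275634765625), (91.51344299316406, 15.77301025390625), 0.19101908802986145) [474. 309. 129.]
lug [475.6 422.8]
ring [477.5 313.7] 2218
cheese [480.6 323.7  32. ] 270
turn 0.003 shift cm [-0.34  0.32  0.6 ] | [476.6 309.8 206. ] yaw -3.131 op 0.6997614030129706 t 24.3 [ 0.57  0.28  1.77 -0.    1.1  -1.01]
```

View pics/w7.png

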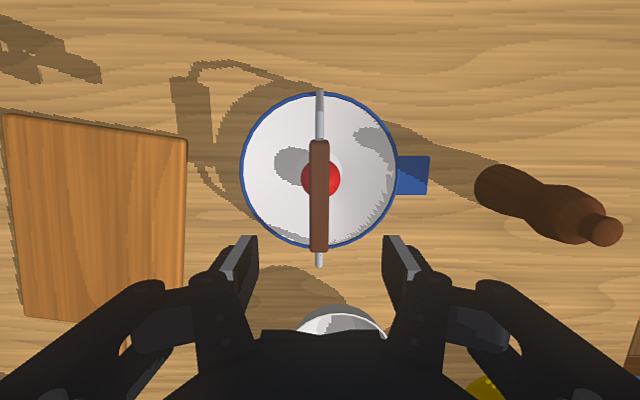

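The bar runs from (319,140) to (319,250), centred between the open fingers, with the lug at (415,175). Descending onto it.

drive_tool([
  [0,-0.1,2,0],
  [0,0,2,0],
  [0,0,2,0],
  [0,0,2,0],
  [0,0,1.5,0],
  [0,0,1,0],
  [0,0,0.7,0],
  [0,0,0.4,0],
  [0,0,0.2,0],
  [0,0,0,0],
  [0,0,0,0],
])

```text
clock: 25.22
eef_pos: [477.5, 309.0, 89.0]
tcp_rot: [3.141, 0.001, -3.13]
contact_force: [-0.5, -0.7, 0.2]
opening: 0.696
```

Run:
```python
from h import *
to(477,309,87,3.14)
for n in('scene','side'):
    b=grab(n);P=pts(b[1],b[2])
    m=(abs(P[...,0]-477)<25)&(abs(P[...,1]-309)<50)&(abs(P[...,1]-309)>22)&(P[...,2]>60)&(P[...,2]<200)
    q=P[m];q=q[np.argsort(q[:,2])];print(n,len(q),q[:6].round().tolist())
```

```text
turn 0.014 shift cm [ 0.05 -0.    0.2 ] | [477.5 309.   89. ] yaw -3.13 op 0.6957516226446293 t 25.2167 [ 0.57  0.42  1.86 -0.    0.86 -1.01]
scene 331 [[486.0, 274.0, 109.0], [484.0, 338.0, 109.0], [468.0, 338.0, 111.0], [489.0, 343.0, 112.0], [476.0, 338.0, 112.0], [484.0, 271.0, 112.0]]
side 100 [[470.0, 344.0, 110.0], [470.0, 279.0, 115.0], [467.0, 344.0, 117.0], [469.0, 346.0, 119.0], [469.0, 345.0, 124.0], [468.0, 343.0, 124.0]]
```

drive_tool([
  [0,0,0,0],
  [0,0,0,0],
  [0,0,0,0],
  [0,0,0,0],
  [0,0,0,0],
  [0,0,0,0],
  [0,0,0,0],
  [0,0,0,0],
], jaw=0.7, force=40)

```text
clock: 25.98
eef_pos: [477.0, 308.9, 88.4]
tcp_rot: [3.142, -0.0, -3.129]
contact_force: [-0.1, 0.6, -0.6]
opening: 0.302
```

drive_tool([
  [0,0,0,0],
  [0,0,0,0],
  [0,0,0,0],
  [0,0,0,0],
  [0,0,0,0],
  [0,0,0,0],
  [0,0,0,0],
  [0,0,0,0],
], jaw=1)

```text
clock: 26.65
eef_pos: [476.9, 308.8, 88.3]
tcp_rot: [-3.141, -0.0, -3.129]
contact_force: [0.0, -0.6, -2.7]
opening: 0.178
```

drive_tool([
  [0,0,-0.1,0],
  [0,0,-0.2,0],
  [0,0,-0.3,0],
  [0,0,-0.4,0],
  [0,0,-0.5,0],
  [0,0,-0.5,0],
  [0,0,-0.5,0],
  [0,0,-0.5,0],
  [0,0,-0.4,0],
  [0,0,-0.3,0],
  [0,0,-0.2,0],
  [0,0,-0.1,0],
])

```text
clock: 27.65
eef_pos: [477.1, 308.9, 128.7]
tcp_rot: [3.141, 0.0, -3.129]
contact_force: [-0.1, -0.5, -4.5]
opening: 0.178
```

```bash
cat >> h.py <<'E'
def dish(x0,y0,z0,r0=125):
    for n in('scene','side'):
        w=grab(n);P=pts(w[1],w[2]);hs=cv2.cvtColor(w[0],cv2.COLOR_RGB2HSV).astype(int);H,S,V=[hs[...,i] for i in range(3)]
        near=(np.hypot(P[...,0]-x0,P[...,1]-y0)<r0)&(P[...,2]>z0-25)
        m=near&(H>100)&(H<130)&(S>80)&(P[...,2]<z0+60);q=P[m];rr=np.hypot(q[:,0]-x0,q[:,1]-y0)
        g=q[rr<100];c=np.linalg.lstsq(np.c_[g,np.ones(len(g))],g[:,2],rcond=None)[0] if 0 else None
        s=np.linalg.lstsq(np.c_[2*g[:,:2],np.ones(len(g))],(g[:,:2]**2).sum(1),rcond=None)[0]
        pl=np.linalg.lstsq(np.c_[g[:,:2]-s[:2],np.ones(len(g))],g[:,2],rcond=None)[0]
        u=np.argwhere(near&((H<6)|(H>174))&(S>170)&(V>90))
        l=q[rr>102];print(n,'ring',s[:2].round(1),'rimz/slope deg',pl[2].round(1),np.degrees(pl[:2]).round(1),'lug',l.mean(0).round(1) if len(l) else 0,'cheese',cast(u[:,::-1],pl[2]+4,w[2]).mean(0).round(1) if len(u) else 0,len(u))
E
python3 -c "
from h import *
to(477,309,120);print(r.sense()['contact_force'],r.sense()['wrist_torque']);dish(478,313,35)"
```

```text
turn -0.0 shift cm [0.01 0.01 0.87] | [477.1 308.9 128.7] yaw -3.129 op 0.17799153452340027 t 27.65 [ 0.57  0.37  1.83 -0.    0.94 -1.01]
[-0.0766187  -0.53926578 -4.52412003] [-0.03930274  0.05414681  0.00255823]
scene ring [477.6 313.6] rimz/slope deg 69.8 [-0.1 -0.1] lug [480.3 421.2  69.8] cheese [482.8 310.9  73.8] 106
side ring [479.4 315.3] rimz/slope deg 70.7 [-0.   0.1] lug [478.8 422.9  70.3] cheese [481.7 314.6  74.7] 177
```

Held and level, rim at z≈70 mm and cheese in the middle. Lifting further, then carrying gently and turning.

drive_tool([
  [0,0,-0.2,0],
  [0,0,-0.4,0],
  [0,0,-0.6,0],
  [0,0,-0.8,0],
  [0,0,-1,0],
  [0,0,-1,0],
  [0,0,-1,0],
  [0,0,-1,0],
  [0,0,-0.8,0],
  [0,0,-0.6,0],
  [0,0,-0.4,0],
  [0,0,-0.2,0],
])

```text
clock: 28.75
eef_pos: [477.2, 309.0, 209.1]
tcp_rot: [3.141, 0.001, -3.129]
contact_force: [-0.2, 0.3, -2.6]
opening: 0.177
```

drive_tool([
  [-0.06,-0.2,0,0],
  [-0.11,-0.4,0,0],
  [-0.17,-0.6,0,0],
  [-0.23,-0.8,0,0],
  [-0.28,-1,0,0],
  [-0.34,-1.2,0,0],
  [-0.4,-1.4,0,0],
  [-0.45,-1.6,0,0],
  [-0.51,-1.8,0,0],
  [-0.56,-2,0,0],
  [-0.56,-2,0,0],
  [-0.56,-2,0,0],
])

```text
clock: 29.75
eef_pos: [521.4, 157.3, 208.4]
tcp_rot: [-3.141, -0.0, -3.13]
contact_force: [0.2, 0.4, -2.9]
opening: 0.176
```

drive_tool([
  [-0.56,-2,0,0],
  [-0.54,-1.9,0,0],
  [-0.48,-1.7,0,0],
  [-0.42,-1.5,0,0],
  [-0.37,-1.3,0,0],
  [-0.31,-1.1,0,0],
  [-0.25,-0.9,0,0],
  [-0.2,-0.7,0,0],
  [-0.11,-0.4,0,0],
  [0,0,0,0],
  [0,0,0,0],
  [0,0,0,0],
])

```text
clock: 30.75
eef_pos: [554.8, 45.3, 208.3]
tcp_rot: [3.141, -0.0, -3.129]
contact_force: [0.2, 0.5, -2.8]
opening: 0.176
```

drive_tool([
  [0,0,0,0.02],
  [0,0,0,0.04],
  [0,0,0,0.06],
  [0,0,0,0.08],
  [0,0,0,0.09],
  [0,0,0,0.09],
  [0,0,0,0.09],
  [0,0,0,0.09],
  [0,0,0,0.09],
  [0,0,0,0.09],
  [0,0,0,0.09],
  [0,0,0,0.09],
])

```text
clock: 31.75
eef_pos: [554.8, 45.3, 208.4]
tcp_rot: [3.142, -0.0, 2.229]
contact_force: [0.9, -0.6, -3.3]
opening: 0.18
```

drive_tool([
  [0,0,0,0.09],
  [0,0,0,0.09],
  [0,0,0,0.09],
  [0,0,0,0.09],
  [0,0,0,0.09],
  [0,0,0,0.09],
  [0,0,0,0.08],
  [0,0,0,0.07],
  [0,0,0,0.05],
  [0,0,0,0.03],
  [0,0,0,0.02],
  [0,0,0,0],
])

```text
clock: 32.75
eef_pos: [554.8, 45.2, 208.4]
tcp_rot: [-3.142, -0.0, 1.443]
contact_force: [-0.6, 0.8, -2.6]
opening: 0.175
```

drive_tool([
  [0,0,0,0],
  [0,0,0,0],
  [0,0,0,0],
  [0,0,0,0],
  [0,0,0,0],
  [0,0,0,0],
  [0,0,0,0],
  [0,0,0,0],
  [0,0,0,0],
  [0,0,0,0],
  [0,0,0,0],
  [0,0,0,0],
])

```text
clock: 33.75
eef_pos: [555.0, 44.8, 208.4]
tcp_rot: [3.142, -0.0, 1.444]
contact_force: [0.3, 0.3, -2.5]
opening: 0.18
```

```bash
python3 -c "
from h import *
to(555,45,208,1.44);s=r.sense();print(s['contact_force'],s['tcp_rot']);dish(557,45,120)
b=grab('side');save('z1',b[0][80:360,180:420])"
```

```text
turn 0.004 shift cm [0.02 0.   0.04] | [555.   44.8 208.4] yaw 1.444 op 0.1803361343837312 t 33.75 [0.08 0.26 1.79 0.   1.1  0.2 ]
[ 0.25707177  0.27495595 -2.54176494] [ 3.14156542e+00 -1.30725035e-05  1.44377019e+00]
scene ring [559.4  42.7] rimz/slope deg 149.2 [0.1 0.2] lug [667.8  29.6 149.4] cheese [551.3  43.  153.2] 150
side ring [561.7  43.9] rimz/slope deg 150.6 [-0.1 -0.1] lug [666.1  34.2 150.1] cheese [550.3  47.3 154.6] 141
```

No pictures are left to view, so I'm checking by numbers: let it settle, then measure dish, lug and cheese again.

drive_tool([
  [0,0,0,0],
  [0,0,0,0],
  [0,0,0,0],
  [0,0,0,0],
  [0,0,0,0],
  [0,0,0,0],
  [0,0,0,0],
  [0,0,0,0],
  [0,0,0,0],
  [0,0,0,0],
  [0,0,0,0],
  [0,0,0,0],
])

```text
clock: 34.9
eef_pos: [555.0, 44.8, 208.4]
tcp_rot: [3.142, 0.0, 1.444]
contact_force: [0.1, -0.2, -3.4]
opening: 0.181
```

Run:
```python
from h import *
dish(557,45,120)
for n in('scene','side'):
    w=grab(n);P=pts(w[1],w[2]);hs=cv2.cvtColor(w[0],cv2.COLOR_RGB2HSV).astype(int);H,S,V=[hs[...,i] for i in range(3)]
    m=((H<8)|(H>170))&(S>120)&(np.hypot(P[...,0]-557,P[...,1]-45)<70)&(P[...,2]>100)
    u=np.argwhere(m)[:,::-1].astype(np.int32);(c,rad)=cv2.minEnclosingCircle(u)
    print(n,len(u),cast([c],153,w[2]).round(1),rad)
    m=(P[...,2]>215)&(P[...,2]<232)&(np.hypot(P[...,0]-557,P[...,1]-45)<60)&(S>60);q=P[m];print('wood',len(q),q.mean(0).round() if len(q) else 0)
for n,x,y in(('tin',0,0),):pass
print(r.sense()['clock'])
```

```text
scene ring [560.2  42.6] rimz/slope deg 149.6 [-0.   0.2] lug [667.7  30.1 149.2] cheese [550.9  43.2 153.6] 140
side ring [561.3  44. ] rimz/slope deg 150.5 [-0.2  0.2] lug [666.1  34.2 150.1] cheese [550.4  47.2 154.5] 141
scene 173 [[494.8  47.4 153. ]] 18.554758071899414
wood 51 [563.  42. 229.]
side 163 [[560.4   7.9 153. ]] 16.778305053710938
wood 0 0
35.1
```

```bash
python3 -c "
from h import *
z=np.load('f0.npz');a=grab('scene');d=np.abs(a[0].astype(int)-z['a']).max(2)>40
for n,(x0,x1,y0,y1) in dict(tin=(108,150,185,235),bowl=(403,455,208,250),mill=(438,466,148,196)).items(): print(n,'changed px share',d[y0:y1,x0:x1].mean().round(3))
s=r.sense();print(s['eef_pos'],s['opening'],s['clock'],job.sign_off())"
```

```text
tin changed px share 0.162
bowl changed px share 0.0
mill changed px share 0.0
the job is handed in; nothing more can be done
[554.92604642  44.79993856 208.36618952] 0.18108515923660412 35.15 None
```

I carried out every step of the job and handed it in at 35 s. I got no verdict, and one last check, on the tin, is unresolved.

**What I did**
- **Spoon and drawer:** I put the spoon in the drawer, let go, and pushed the drawer by its bar to a hard stop. A second push, with the jaws turned 90°, met the same stop.
- **Dish:** I gripped it by its wooden bar, lifted it straight up, carried it over the board and turned it about 98°. I am still holding it there.

**Last checks**
- **Position:** the dish's centre is within about 7 mm of the board's middle. Its underside is about 122 mm above the table, so about 104 mm above the board.
- **Level and grip:** the dish tilts less than 0.5°, and the fingers are stopped on the bar at an opening of 0.18.
- **Direction:** the images put the lug at about -5 to -7°. The commanded turn and the board handle both give about -8°. All of these are within the 10° limit.
- **Cheese:** at rest, about 5–11 mm from the dish's centre.
- **Drawer:** it moved about 118 mm by depth camera, slightly under the stated 120–140 mm opening. The front measured flush with the chest.

**What failed or disagreed**
- **Spoon grasps:** the first two closed above the handle, because the real fingertips sit about 33 mm higher than the stated tool frame implies. I measured this with the cameras and allowed for it from then on. The spoon did not shift in either miss.
- **Tin:** the bowl and mill areas of the image are unchanged, but 16% of the pixels around the tin changed. That area is next to the drawer, so it may be the drawer and its shadow. I felt no sideways contact, but I did not confirm that the tin stayed put.
- **Final picture:** the viewer's limit was reached, so the final pose was checked by numbers only.

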